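# Re-index the glass locating arm by one hole

## Task

The locating arm on the glass machine's bed is pinned in the middle hole of its index plate. Hook a fingertip under the pull ring, lift the spring pin out of its hole, swing the arm one hole towards the glass pane, and let the pin drop fully home in that hole. Do not grip or wrench the ring, leave everything else on the bed where it is, and finish clear of it all.

Things in the scene. Friction and masses are not known exactly. Their poses are not given: they have to be found in the camera images.
- locator: Fixed index fixture with the arm and pin on it. Origin on the work surface under the arm's vertical hinge; its -x axis points to the middle pin hole (towards the robot), z up. Steel plate: curved band 100 to 160 mm from the hinge, top 34 mm high; five pin holes on a 130 mm radius, 0.35 rad (45 mm) apart, at -0.70 to 0.70 rad of joint stop_arm. Hub 60 mm across, 62 mm high. Keep forces under 25 N.
- hinge_axis (a point): A point on the arm's vertical hinge axis, 34 mm above the work surface.
- stop_arm (a joint): Arm angle, rad: 0 in the middle hole (its start), positive clockwise seen from above (the arm's free end, near the robot, goes to the robot's left), negative to the right. Limits +-0.80. Locked until the pin is lifted; then it swings at 1 to 2 N at the ring and stays where it is left. In a hole it has 0.012 rad of play either way.
- stop_nose (a point): Top of the arm's free end, 188 mm from the hinge axis and 48 mm above the work surface. The arm is a grey flat bar 26 mm wide, its top at 48 mm, with a round rubber bumper (28 mm across) under this point.
- index_pin (a joint): Lift of the spring pin, m: 0 fully home, about 0.012 with its tip on top of the plate, 0.024 at the upper stop. The spring and weight press down with about 4 N at 0, 7 N at 0.012, 10 N at 0.024. Pin 10 mm thick with a round tip; let go, it falls in by itself when the arm is within about 0.02 rad of a hole.
- pull_ring (a point): Centre of the pull ring on the pin, 130 mm from the hinge on the arm's centre line, 99 mm above the work surface with the pin home; rises with it. Upright ring of 8 mm steel bar, 56 mm clear inside, 72 mm outside, its plane square to the arm, so it is open along the arm. A finger sloping down along the arm lifts it by its upper inside (28 mm above this point) and can push it sideways.
- pane_rest: Clear glass pane with greenish edges, 280 x 240 x 6 mm, lying on four cream vacuum pads, its top 71 mm high, fixed; origin on the work surface under its centre. It stands to the robot's left or right of the locator.
- bare_pads: Four similar cream vacuum pads without a pane, 65 mm high, fixed, on the other side; origin on the work surface at their middle, they spread about 130 mm either way.
- valve_a: Loose bystander: aluminium block valve with a red cap on a round cream foot 60 mm across, 58 mm high; origin under its centre.
- valve_b: Loose bystander: a second valve like valve_a.
- wrench: Loose bystander: open wrench 160 mm long, lying flat; origin under its middle.
- screwdriver: Loose bystander: screwdriver 180 mm long, lying; origin under its middle.
- polish_jar: Loose bystander: jar 64 mm across, 75 mm high; origin under its centre.
- seal_ring: Loose bystander: flat rubber ring 80 mm across, 10 mm high; origin under its centre.
- pad_block: Loose bystander: small wood block 50 x 35 x 20 mm; origin under its centre.

How it is judged:
By the outcome, as a careful person would: the job done as asked, in the order asked, and still so for the second after the job is handed in, with the robot touching nothing.
It also fails if it takes over 38 s, if anything falls off the work surface, if the arm or the gripper's body presses on something with over 40 N, if the wrist force passes 120 N, or if a joint passes its speed limit or range.

## Robot

A 6-joint arm with a two-finger parallel gripper is mounted at the origin on the work surface. World frame = base frame: x ahead of the robot, y to its left, z up, the work surface at z = 0. Lengths are in m, angles in rad, forces in N, time in s.
With the tool pointing down it reaches from about 0.375 to 0.925 m from the base axis. Payload 5.7 kg.
Tool frame: the origin (TCP) lies where the fingers leave the gripper's body, on its centre line; the fingertips stand 73 mm ahead of it and the grasp point (between the pads) lies 54 mm ahead of it; z points along the fingers, y is the direction in which the jaws open and shut (so a half turn about z gives the same grasp; the last joint's range is limited). The gripper opens to 85 mm and grips with 20 to 120 N. Pads are 22 mm wide; open, the fingers measure 114 mm over their backs; the gripper's body (76 mm by 85 mm) begins 54 mm behind the grasp point. The pads swing forward as they close: fully open they stand 13 mm farther back than shut.
Start: joints at [1.037, 0.359, 1.51, -0, 1.272, -0.115], TCP at [0.244, 0.548, 0.304] pointing down, gripper open.
Joint ranges: [-2.97, 2.97], [-1.01, 2.36], [0.21, 2.38], [-0.96, 4.11], [0.2, 2.71], [-2.98, 2.98]. Speed limits (rad/s): [2.39, 2.39, 3.14, 3.14, 3.14, 3.14].

## Interface

Orientations are given as [roll, pitch, yaw] about the fixed x, y, z axes, in that order (R = Rz(yaw) Ry(pitch) Rx(roll)).
In Python, from rig import robot gives the robot as it stands.
- The arm moves only by the tool carry_out, never from a script. Its argument "deltas" is a list of rows, each a list of 7 numbers: the turn, a rotation vector about the tool's x, y, z in degrees, then the shift along the tool's x, y, z in m, then the finger opening in m, from 0 to 0.0854. A call has 1 to 10 rows; each row is the pose to reach, as a shift and turn from the pose commanded when the call began, along the tool's axes at that moment; what a row does not reach only later rows make up. A row lasts 1/12 s, in which the tool goes at most 41.7 mm and 7.16 degrees, less where a joint would pass 70% of its speed; a pose out of reach is approached as far as the arm can. A call with a gripper value outside its range is refused whole. The fingers move at their own pace and stop on an object; the grip force is fixed at half the most. Time passes only in rows, so rows that repeat a pose let the fingers close. It gives the time, the measured TCP pose, the force and the opening at its end, in the units of the state.
- robot.get_obs(): the state, without advancing time (a new reading comes with each control period).
- robot.capture(name): name is "scene" or "top"; returns a dict with "color" (400x640x3 uint8, red, green, blue), "fov_y" (degrees; the focal length in pixels is half the picture's height over the tangent of half this angle, whatever the lens; pixels are square), "cx", "cy" (the principal point, pixels), "k1" (the pictures are not rectified: a ray, as slopes to the right and down, at radius r is drawn at 1 + k1 r^2 times it, then the intrinsics apply), "origin" and "attitude" of the camera in the world. Camera axes: x right, y up, looking along -z (the intrinsics and any distortion apply to the point x, -y, -z); pixel columns grow to the right and rows downward; lengths in m; the calibration is good to about 2 mm. A picture is of the moment at which its call begins. There is no depth.
- robot.hand_in(): hands the job in, once; it reports no verdict.
The state is a dict: "time_s": time; "joints": joint angles; "dq": joint speeds; "joint_torque": joint torques, N m; "tcp_pos": TCP position; "orientation": TCP orientation; "wrist_force": force on the tool from outside, world axes, zero at the start; "torque": the same for the moment, N m; "finger_gap": finger opening in m.
Only numpy, scipy, OpenCV 4.12 (cv2) and the standard library are available. Lean on these libraries where they do the work, as an engineer would, in place of code of your own. Each camera call takes 0.05 s, during which the arm holds its last target. There are 200 camera calls.

## Working session

There is one attempt and no reset: what is moved stays moved. The work goes in short steps, Python scripts to look and compute and a tool call to move; the robot and the scene stay as the last step left them, time stands still between calls to the robot, and variables do not carry over. Pictures are saved under pics/ and viewed, about 8 in all and at most 12, crops included, and the job is handed in when it is done.

Besides the shell and the picture viewer there is one more tool, called after ">>>" as name(argument=value, ...) on one line, values as JSON. carry_out: Moves the arm, as the interface text tells. Its arguments: {"type":"object","properties":{"deltas":{"type":"array"}},"required":["deltas"]}

```bash
mkdir -p pics; ls; cat > h.py <<'E'
import numpy as np, cv2
from scipy.spatial.transform import Rotation as R
from rig import robot
def cap(n,f=None):
    c=robot.capture(n)
    if f: cv2.imwrite('pics/'+f,c['color'][:,:,::-1])
    return c
def att(c):
    a=np.array(c['attitude'],float)
    return a if a.shape==(3,3) else (R.from_euler('xyz',a).as_matrix() if a.size==3 else None)
def ray(c,u,v):
    f=200/np.tan(np.radians(c['fov_y'])/2)
    d=np.array([(u-c['cx'])/f,(v-c['cy'])/f]); s=d.copy()
    for _ in range(30): s=d/(1+c['k1']*(s@s))
    return np.array(c['origin']),att(c)@np.array([s[0],-s[1],-1])
def onz(c,u,v,z):
    o,d=ray(c,u,v); return o+d*(z-o[2])/d[2]
def proj(c,p):
    f=200/np.tan(np.radians(c['fov_y'])/2)
    q=att(c).T@(np.array(p)-np.array(c['origin'])); s=np.array([q[0],-q[1]])/-q[2]
    s=s*(1+c['k1']*(s@s)); return f*s+[c['cx'],c['cy']]
E
python3 - <<'E'
from h import *
for n in('scene','top'):
    c=cap(n,n+'0.png'); print({k:v for k,v in c.items() if k!='color'})
print(robot.get_obs())
E
```

```text
pics
{'fov_y': 53.94803612663686, 'cx': 317.7434331423588, 'cy': 199.4105457475574, 'k1': -0.029907464803156203, 'origin': array([1.27515971, 0.21531134, 0.83334158]), 'attitude': array([0.75657229, 0.01290687, 1.88167026])}
{'fov_y': 47.09414097990407, 'cx': 317.5412352034076, 'cy': 198.4194314788429, 'k1': -0.0778667528875032, 'origin': array([0.48681046, 0.01721093, 1.18159882]), 'attitude': array([ 6.94738174e-02,  1.28239739e-03, -1.58890210e+00])}
{'time_s': 0.1, 'joints': array([ 1.03689397e+00,  3.59471579e-01,  1.51135658e+00,  2.53943635e-05,
        1.27251024e+00, -1.15088881e-01]), 'dq': array([-0.00097603, -0.00151106, -0.00225574, -0.00128979,  0.00119062,
       -0.00145413]), 'joint_torque': array([ 4.66962538e-04, -5.28657389e+01, -2.79352069e+01, -3.61507282e-04,
        5.15530919e-03, -4.88074443e-05]), 'tcp_pos': array([0.24373955, 0.54770481, 0.30310224]), 'orientation': array([-3.13986125e+00, -2.24570942e-04,  2.72277150e+00]), 'wrist_force': array([ 0.33253659,  0.33980408, -0.22579142]), 'torque': array([0.03557696, 0.02657143, 0.06099685]), 'finger_gap': 0.08558381971042406}
```

View pics/scene0.png

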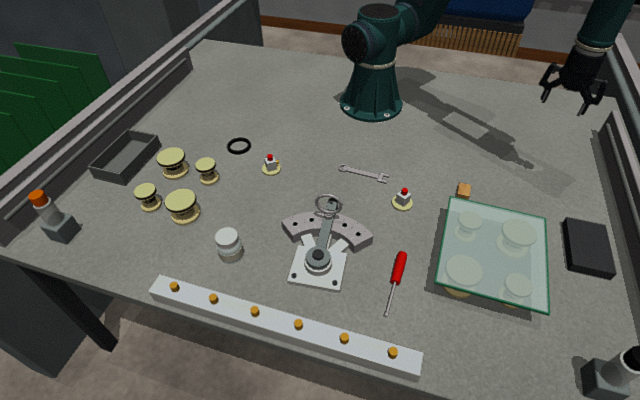

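View pics/top0.png

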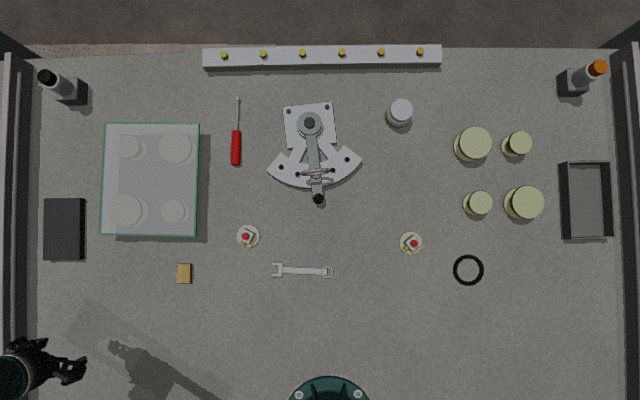

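The top view shows the hub at about (310,123), the ring at (317,173) and the nose at (319,199). The pane is at (150,180), on the robot's left, so the arm swings to +0.35. I'll zoom in to measure.

```bash
python3 - <<'E'
from h import *
t=cv2.imread('pics/top0.png');s=cv2.imread('pics/scene0.png')
a=cv2.resize(t[90:215,255:375],None,fx=4,fy=4,interpolation=cv2.INTER_CUBIC)[:500,:400]
b=cv2.resize(s[185:300,275:375],None,fx=4,fy=4,interpolation=cv2.INTER_CUBIC)
o=np.zeros((500,800,3),np.uint8);o[:500,:400]=a;o[:460,400:]=b
cv2.imwrite('pics/crop1.png',o)
E
```

```text
(no output)
```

View pics/crop1.png

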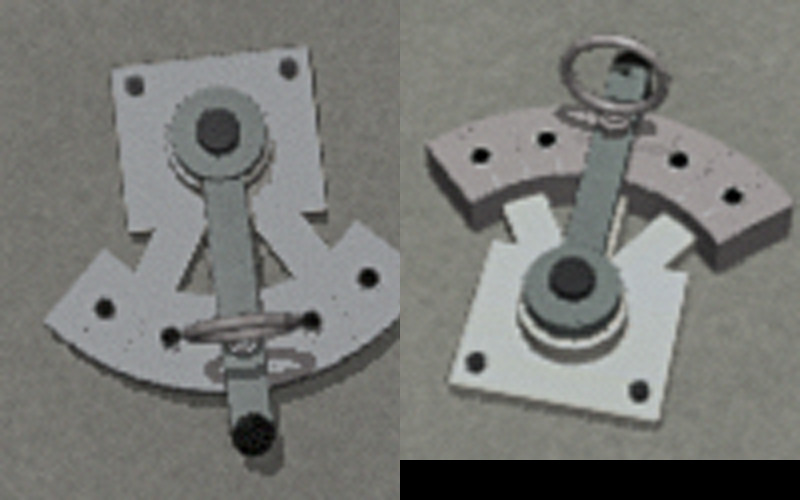

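Crop 1 shows, in 4x crop pixels, four free holes in each view. In the top half they are (105,308), (170,336), (312,320) and (369,278). In the scene half they are (81,156), (146,139), (279,160) and (333,196). The ring centre is at (249,328) in the top half and (214,79) in the scene half.

```bash
cat > m.py <<'E'
from h import *
from scipy.optimize import least_squares
t=robot.capture('top');s=robot.capture('scene')
T=[np.array(p)/4+[255,90] for p in[(105,308),(170,336),(312,320),(369,278)]]
S=[np.array(p)/4+[275,185] for p in[(333,196),(279,160),(146,139),(81,156)]]
ang=np.array([.7,.35,-.35,-.7]) # + = robot left (+y)
def hole(p,a,r=.13): return np.array([p[0]-r*np.cos(p[2]-a),p[1]-r*np.sin(p[2]-a)])
for n,c,P in(('top',t,T),('scene',s,S)):
    W=np.array([onz(c,*p,.034)[:2] for p in P])
    f=least_squares(lambda p:np.ravel([hole(p,a)-w for a,w in zip(ang,W)]),[.7,0,0])
    print(n,f.x.round(4),np.abs(f.fun).max().round(4))
    print(W.round(4).tolist())
print('hub top',onz(t,309.75,122.75,.066),'sc',onz(s,275+172/4,185+277/4,.066))
print('ring',onz(t,317.2,172,.099),onz(s,328.5,204.8,.099))
print('nose',onz(t,255+252/4,90+434/4,.05))
E
python3 m.py
```

```text
top [0.7549 0.0334 0.0955] 0.0004
[[0.6477, 0.1073], [0.6292, 0.0666], [0.6377, -0.023], [0.6638, -0.0595]]
scene [0.7531 0.0383 0.0985] 0.0004
[[0.646, 0.1121], [0.6272, 0.071], [0.6358, -0.0184], [0.6625, -0.0548]]
hub top [0.75216014 0.03308769 0.066     ] sc [0.75879675 0.03964502 0.066     ]
ring [0.62505281 0.01690671 0.099     ] [0.6279157  0.02605615 0.099     ]
nose [0.5653469  0.01610613 0.05      ]
```

The two views agree: hinge at about (0.754, 0.036), arm direction 0.097 rad, pane on the +y side. First I travel, turning the jaw axis lateral and closing the fingers.

```bash
cat >> h.py <<'E'
def tool(s,phi):
    z=np.array([np.cos(s)*np.cos(phi),np.cos(s)*np.sin(phi),-np.sin(s)]); y=np.array([-np.sin(phi),np.cos(phi),0])
    return np.c_[np.cross(y,z),y,z]
def delta(p,Rt):
    o=robot.get_obs(); R0=R.from_euler('xyz',o['orientation']).as_matrix()
    return np.degrees(R.from_matrix(R0.T@Rt).as_rotvec()).round(2).tolist()+(R0.T@(np.array(p)-o['tcp_pos'])).round(4).tolist()
def log():
    import json
    o=robot.get_obs(); print({k:np.round(o[k],3).tolist() for k in('time_s','joints','tcp_pos','orientation','wrist_force','finger_gap')})
    open('log.txt','a').write(json.dumps([*o['joints'],*o['tcp_pos'],*o['orientation']])+'\n')
H=np.array([.754,.036]);TH=.097
def ring(a,z): return np.array([H[0]-.13*np.cos(TH-a),H[1]-.13*np.sin(TH-a),z])
E
python3 - <<'E'
from h import *
log()
print(delta([.5,.02,.32],tool(np.radians(85),.097)))
E
```

```text
{'time_s': 0.2, 'joints': [1.037, 0.359, 1.511, 0.0, 1.272, -0.115], 'tcp_pos': [0.244, 0.548, 0.303], 'orientation': [-3.14, -0.0, 2.723], 'wrist_force': [0.591, -0.408, -0.002], 'finger_gap': 0.085}
[-1.35, -4.91, -29.53, -0.4487, -0.3781, -0.0163]
```

>>> carry_out(deltas=[[-1.4,-4.9,-29.5,-0.449,-0.378,-0.016,0],[-1.4,-4.9,-29.5,-0.449,-0.378,-0.016,0],[-1.4,-4.9,-29.5,-0.449,-0.378,-0.016,0],[-1.4,-4.9,-29.5,-0.449,-0.378,-0.016,0],[-1.4,-4.9,-29.5,-0.449,-0.378,-0.016,0],[-1.4,-4.9,-29.5,-0.449,-0.378,-0.016,0],[-1.4,-4.9,-29.5,-0.449,-0.378,-0.016,0],[-1.4,-4.9,-29.5,-0.449,-0.378,-0.016,0],[-1.4,-4.9,-29.5,-0.449,-0.378,-0.016,0],[-1.4,-4.9,-29.5,-0.449,-0.378,-0.016,0]])

```text
time_s: 1.03
tcp_pos: [0.4256, 0.1729, 0.3154]
orientation: [3.14, 0.088, -3.045]
wrist_force: [0.5, 0.2, -0.1]
finger_gap: -0.0004
```

```bash
python3 - <<'E'
from h import *
log()
print(delta([.5,.02,.28],tool(np.radians(60),.097)))
E
```

```text
{'time_s': 1.033, 'joints': [0.243, 0.104, 1.832, -0.012, 1.117, -1.42], 'tcp_pos': [0.426, 0.173, 0.315], 'orientation': [3.14, 0.088, -3.045], 'wrist_force': [0.516, 0.171, -0.129], 'finger_gap': -0.0}
[0.1, -24.94, -0.05, -0.0559, -0.1594, 0.0402]
```

>>> carry_out(deltas=[[0,-7,0,-0.015,-0.04,0.01,0],[0,-14,0,-0.03,-0.08,0.02,0],[0,-20,0,-0.045,-0.12,0.03,0],[0,-25,0,-0.056,-0.159,0.04,0],[0,-25,0,-0.056,-0.159,0.04,0],[0,-25,0,-0.056,-0.159,0.04,0]])

```text
time_s: 1.53
tcp_pos: [0.4995, 0.0192, 0.2789]
orientation: [3.14, 0.524, -3.051]
wrist_force: [-0.2, 0.8, 0.2]
finger_gap: -0.0001
```

```bash
cat > fit.py <<'E'
from h import *
import json
from scipy.optimize import least_squares
D=np.array([json.loads(l) for l in open('log.txt')])
# planar: r=L1 s2+L2 s23+L3 s235 ; z=h+L1 c2+L2 c23+L3 c235
def rz(p,q):
    a,b,c=q[1],q[1]+q[2],q[1]+q[2]+q[4]
    return np.array([p[1]*np.sin(a)+p[2]*np.sin(b)+p[3]*np.sin(c),p[0]+p[1]*np.cos(a)+p[2]*np.cos(b)+p[3]*np.cos(c)])
f=least_squares(lambda p:np.ravel([rz(p,d)-[np.hypot(d[6],d[7]),d[8]] for d in D]),[.3,.4,.4,.2])
K=f.x
if __name__=='__main__':
    print(K,np.abs(f.fun).max())
    for s in(35,40,45,50):
      for nm,back,z in(('app',.14,.099),('in',.048,.099),('lift',.048,.14)):
        p=ring(0,z)-back*tool(np.radians(s),TH)[:,2]; r=np.hypot(p[0],p[1])
        g=least_squares(lambda q:np.r_[rz(K,[0,q[0],q[1],0,q[2]])-[r,p[2]],q.sum()-np.pi/2-np.radians(s)],[.1,1.8,.5])
        print(s,nm,g.x.round(2),g.cost.round(6))
E
python3 - <<'E'
from h import *
log()
E
python3 fit.py
```

```text
{'time_s': 1.533, 'joints': [-0.184, 0.079, 2.09, 0.3, 0.483, -2.077], 'tcp_pos': [0.5, 0.019, 0.279], 'orientation': [3.14, 0.524, -3.051], 'wrist_force': [-0.15, 0.79, 0.2], 'finger_gap': -0.0}
[0.08253172 0.65547015 0.38795056 0.27684113] 0.0059182480130455795
35 app [ 0.28  2.59 -0.69] 0.0
35 in [ 0.47  2.51 -0.79] 0.0
35 lift [ 0.37  2.45 -0.64] 0.0
40 app [ 0.23  2.49 -0.45] 0.0
40 in [ 0.42  2.44 -0.59] 0.0
40 lift [ 0.33  2.38 -0.44] 0.0
45 app [ 0.2   2.4  -0.24] 0.0
45 in [ 0.39  2.37 -0.4 ] 0.0
45 lift [ 0.31  2.31 -0.26] 0.0
50 app [ 0.19  2.3  -0.05] 0.0
50 in [ 0.37  2.29 -0.22] 0.0
50 lift [ 0.3   2.23 -0.09] 0.0
```

Pointing the tool outward would need a negative wrist bend (q5 is limited to 0.2 or more). I'll check the mirror approach, entering the ring from the hinge side with the tool sloping back towards the robot.

```bash
cat > ik.py <<'E'
from fit import *
for s in(135,140,145):
  for nm,back,z in(('app',.11,.099),('in',.048,.099),('lift',.048,.14)):
    p=ring(0,z)-back*tool(np.radians(s),TH)[:,2]; r=np.sqrt(p[0]**2+p[1]**2-.069**2)
    g=least_squares(lambda q:np.r_[rz(K,[0,q[0],q[1],0,q[2]])-[r,p[2]],q.sum()-np.pi/2-np.radians(s)],[.5,1.3,2])
    print(s,nm,p.round(3),g.x.round(2),g.cost.round(6))
a=tool(np.radians(90),TH)
print(delta([.64,.035,.33],a))
E
python3 ik.py
```

```text
135 app [0.702 0.031 0.177] [0.92 0.93 2.08] 0.0
135 in [0.658 0.027 0.133] [0.88 1.16 1.89] 0.0
135 lift [0.658 0.027 0.174] [0.85 1.11 1.97] 0.0
140 app [0.708 0.032 0.17 ] [0.98 0.86 2.18] 0.0
140 in [0.661 0.027 0.13 ] [0.92 1.11 1.99] 0.0
140 lift [0.661 0.027 0.171] [0.89 1.06 2.06] 0.0
145 app [0.714 0.032 0.162] [1.03 0.79 2.28] 0.0
145 in [0.664 0.027 0.127] [0.97 1.06 2.08] 0.0
145 lift [0.664 0.027 0.168] [0.94 1.02 2.15] 0.0
[-0.0, 30.03, -0.32, -0.1479, 0.003, 0.0265]
```

>>> carry_out(deltas=[[0,6,0,-0.03,0.001,0.005,0],[0,12,0,-0.06,0.001,0.01,0],[0,18,0,-0.09,0.002,0.016,0],[0,24,0,-0.12,0.002,0.021,0],[0,30,-0.3,-0.148,0.003,0.026,0],[0,30,-0.3,-0.148,0.003,0.026,0],[0,30,-0.3,-0.148,0.003,0.026,0]])

```text
time_s: 2.12
tcp_pos: [0.643, 0.0397, 0.331]
orientation: [-3.141, 0.001, -3.039]
wrist_force: [-1.3, 0.4, -0.6]
finger_gap: -0.0
```

```bash
python3 - <<'E'
from h import *
log()
print(delta([.72,.033,.26],tool(np.radians(140),.097)))
E
```

```text
{'time_s': 2.117, 'joints': [-0.045, 0.401, 1.375, -0.0, 1.365, -1.718], 'tcp_pos': [0.643, 0.04, 0.331], 'orientation': [-3.141, 0.001, -3.039], 'wrist_force': [-1.348, 0.362, -0.604], 'finger_gap': -0.0}
[-0.16, 50.06, 0.26, -0.0759, -0.0145, 0.0711]
```

>>> carry_out(deltas=[[0,6.5,0,-0.02,-0.003,0.0,0],[0,13,0,-0.04,-0.005,0.0,0],[0,19.5,0,-0.06,-0.008,0.01,0],[0,26,0,-0.07,-0.01,0.02,0],[0,32,0,-0.076,-0.012,0.03,0],[0,38,0,-0.076,-0.014,0.045,0],[0,44,0,-0.076,-0.014,0.06,0],[0,50,0.3,-0.076,-0.014,0.071,0],[0,50,0.3,-0.076,-0.014,0.071,0],[0,50,0.3,-0.076,-0.014,0.071,0]])

```text
time_s: 2.95
tcp_pos: [0.7159, 0.0329, 0.2571]
orientation: [-3.139, -0.876, -3.046]
wrist_force: [0.7, 0.2, 1.0]
finger_gap: 0.0001
```

```bash
python3 - <<'E'
from h import *
log()
T=tool(np.radians(140),.097)
print(delta(ring(0,.099)-.11*T[:,2],T))
E
```

```text
{'time_s': 2.95, 'joints': [-0.014, 1.015, 0.621, -0.125, 2.375, -1.731], 'tcp_pos': [0.716, 0.033, 0.257], 'orientation': [-3.139, -0.876, -3.046], 'wrist_force': [0.658, 0.153, 1.007], 'finger_gap': 0.0}
[-0.08, -0.21, -0.07, -0.0623, -0.0005, 0.0617]
```

>>> carry_out(deltas=[[0,0,0,-0.02,0,0.02,0],[0,0,0,-0.04,0,0.04,0],[0,0,0,-0.055,0,0.055,0],[0,0,0,-0.062,0,0.062,0],[0,0,0,-0.062,0,0.062,0]])

```text
time_s: 3.37
tcp_pos: [0.7086, 0.0318, 0.1744]
orientation: [-3.139, -0.87, -3.047]
wrist_force: [-0.0, 0.5, -0.4]
finger_gap: -0.0001
```

```bash
python3 - <<'E'
from h import *
log()
T=tool(np.radians(140),.097)
print(delta(ring(0,.099)-.048*T[:,2],T))
t=cap('top')['color'];s=cap('scene')['color']
o=np.zeros((480,800,3),np.uint8)
o[:,:400]=cv2.resize(t[90:210,260:360],(400,480),interpolation=3);o[:,400:]=cv2.resize(s[165:285,275:375],(400,480),interpolation=3)
cv2.imwrite('pics/c2.png',o[:,:,::-1])
E
```

```text
{'time_s': 3.367, 'joints': [-0.016, 1.061, 0.711, -0.111, 2.233, -1.71], 'tcp_pos': [0.709, 0.032, 0.174], 'orientation': [-3.139, -0.87, -3.047], 'wrist_force': [-0.036, 0.479, -0.363], 'finger_gap': -0.0}
[-0.07, 0.14, -0.09, -0.0034, -0.0001, 0.0651]
```

View pics/c2.png

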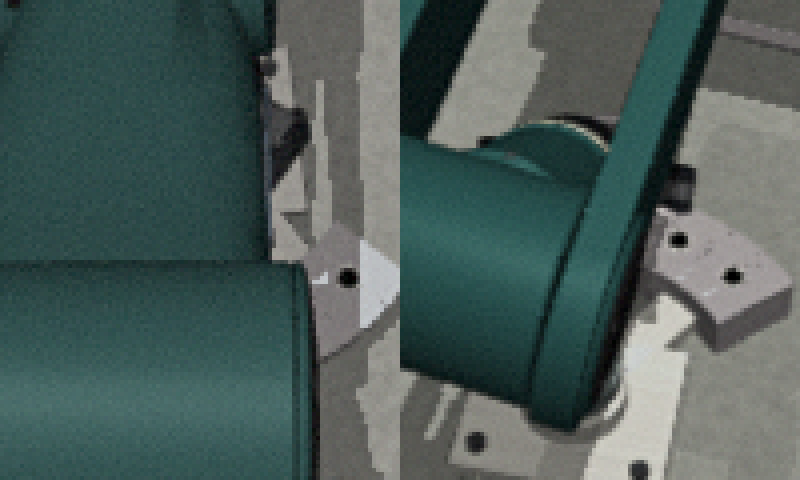

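This crop shows the forearm hiding the ring in both views, so I'll go by force, inserting in small steps.

>>> carry_out(deltas=[[0,0,0,-0.001,0,0.01,0],[0,0,0,-0.002,0,0.02,0],[0,0,0,-0.003,0,0.03,0],[0,0,0,-0.003,0,0.035,0],[0,0,0,-0.003,0,0.035,0]])

```text
time_s: 3.88
tcp_pos: [0.6847, 0.0292, 0.1502]
orientation: [-3.138, -0.87, -3.047]
wrist_force: [-0.5, 0.8, -0.3]
finger_gap: -0.0002
```

>>> carry_out(deltas=[[0,0,0,0,0,0.008,0],[0,0,0,0,0,0.016,0],[0,0,0,0,0,0.024,0],[0,0,0,0,0,0.03,0],[0,0,0,0,0,0.03,0],[0,0,0,0,0,0.03,0]])

```text
time_s: 4.38
tcp_pos: [0.6614, 0.027, 0.1289]
orientation: [-3.139, -0.873, -3.047]
wrist_force: [0.5, 0.9, 0.6]
finger_gap: 0.0
```

```bash
python3 - <<'E'
from h import *
log()
T=tool(np.radians(140),.097)
print(delta(ring(0,.099)-.048*T[:,2],T))
print(T.T@[0,0,.01])
E
```

```text
{'time_s': 4.383, 'joints': [-0.022, 1.03, 0.905, -0.105, 2.073, -1.697], 'tcp_pos': [0.661, 0.027, 0.129], 'orientation': [-3.139, -0.873, -3.047], 'wrist_force': [0.546, 0.882, 0.582], 'finger_gap': 0.0}
[-0.05, -0.03, -0.08, 0.0009, -0.0, -0.0005]
[ 0.00766044  0.         -0.00642788]
```

No contact so far. Now I lift vertically, 12 mm first.

>>> carry_out(deltas=[[0,0,0,0.0023,0,-0.0019,0],[0,0,0,0.0046,0,-0.0039,0],[0,0,0,0.0069,0,-0.0058,0],[0,0,0,0.0092,0,-0.0077,0],[0,0,0,0.0092,0,-0.0077,0]])

```text
time_s: 4.8
tcp_pos: [0.6624, 0.027, 0.142]
orientation: [-3.138, -0.87, -3.047]
wrist_force: [0.6, 0.6, 0.1]
finger_gap: -0.0001
```

>>> carry_out(deltas=[[0,0,0,0.0015,0,-0.0013,0],[0,0,0,0.0031,0,-0.0026,0],[0,0,0,0.0031,0,-0.0026,0]])

```text
time_s: 5.05
tcp_pos: [0.6622, 0.027, 0.145]
orientation: [-3.139, -0.871, -3.047]
wrist_force: [1.1, 0.2, -3.4]
finger_gap: -0.0002
```

Contact at TCP z of about 0.145. Next I lift about 10 mm, then check.

>>> carry_out(deltas=[[0,0,0,0.0019,0,-0.0016,0],[0,0,0,0.0038,0,-0.0032,0],[0,0,0,0.0058,0,-0.0048,0],[0,0,0,0.0077,0,-0.0064,0],[0,0,0,0.0077,0,-0.0064,0]])

```text
time_s: 5.47
tcp_pos: [0.6621, 0.027, 0.1555]
orientation: [-3.139, -0.871, -3.047]
wrist_force: [3.1, -0.6, -6.6]
finger_gap: -0.0001
```

>>> carry_out(deltas=[[0,0,0,0.0015,0,-0.0013,0],[0,0,0,0.0031,0,-0.0026,0],[0,0,0,0.0046,0,-0.0039,0],[0,0,0,0.0058,0,-0.0048,0],[0,0,0,0.0058,0,-0.0048,0],[0,0,0,0.0058,0,-0.0048,0]])

```text
time_s: 5.97
tcp_pos: [0.6619, 0.0271, 0.1627]
orientation: [-3.139, -0.871, -3.047]
wrist_force: [5.1, -0.0, -7.3]
finger_gap: 0.0001
```

```bash
python3 - <<'E'
from h import *
log()
o=robot.get_obs();p=o['tcp_pos'];off=p-ring(0,p[2]);
for a in(.05,.1,.2,.3,.35,.37):
    M=R.from_euler('z',-a).as_matrix()
    q=ring(a,p[2])+M@off
    R0=R.from_euler('xyz',o['orientation']).as_matrix()
    print(a,delta(q,M@R0))
s=cap('scene')['color']
cv2.imwrite('pics/c3.png',cv2.resize(s[140:290,240:400],(640,600),interpolation=3)[:,:,::-1])
E
```

```text
{'time_s': 5.967, 'joints': [-0.022, 0.996, 0.895, -0.107, 2.116, -1.702], 'tcp_pos': [0.662, 0.027, 0.163], 'orientation': [-3.139, -0.871, -3.047], 'wrist_force': [5.14, -0.045, -7.334], 'finger_gap': 0.0}
0.05 [-2.19, 0.01, 1.84, -0.0001, 0.0046, -0.0001]
0.1 [-4.38, 0.01, 3.69, -0.0003, 0.0092, -0.0004]
0.2 [-8.77, 0.02, 7.38, -0.0012, 0.0184, -0.0014]
0.3 [-13.15, 0.03, 11.07, -0.0026, 0.0273, -0.0032]
0.35 [-15.34, 0.04, 12.91, -0.0036, 0.0317, -0.0043]
0.37 [-16.22, 0.04, 13.65, -0.004, 0.0334, -0.0048]
```

View pics/c3.png

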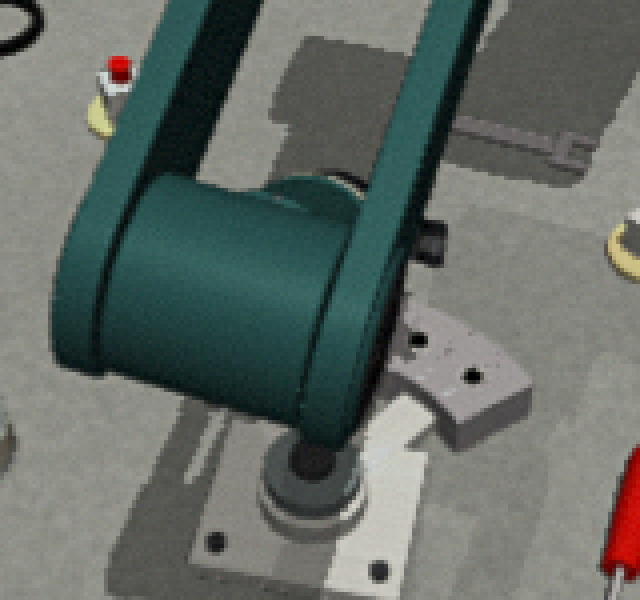

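The hidden forearm again blocks the view, but the force matches a lift of about 17 mm. I'll raise it 2 mm more, then swing about the hinge.

>>> carry_out(deltas=[[0,0,0,0.0015,0,-0.0013,0],[0,0,0,0.0015,0,-0.0013,0],[0,0,0,0.0015,0,-0.0013,0]])

```text
time_s: 6.27
tcp_pos: [0.662, 0.0271, 0.1645]
orientation: [-3.139, -0.871, -3.047]
wrist_force: [5.8, -0.6, -9.9]
finger_gap: -0.0002
```

>>> carry_out(deltas=[[-1.1,0,0.92,0,0.0023,0,0],[-2.2,0,1.84,-0.0001,0.0046,-0.0001,0],[-3.3,0,2.77,-0.0002,0.0069,-0.0002,0],[-4.4,0,3.7,-0.0003,0.0092,-0.0004,0],[-5.5,0,4.6,-0.0005,0.0115,-0.0006,0],[-6.6,0,5.5,-0.0007,0.0138,-0.0009,0],[-7.7,0,6.5,-0.0009,0.0161,-0.0011,0],[-8.8,0,7.4,-0.0012,0.0184,-0.0014,0],[-8.8,0,7.4,-0.0012,0.0184,-0.0014,0],[-8.8,0,7.4,-0.0012,0.0184,-0.0014,0]])

```text
time_s: 7.1
tcp_pos: [0.6621, 0.0452, 0.1644]
orientation: [-3.138, -0.871, 3.035]
wrist_force: [6.3, -0.8, -8.8]
finger_gap: -0.0001
```

```bash
cat > sw.py <<'E'
from h import *
log()
o=robot.get_obs();p=o['tcp_pos'];R0=R.from_euler('xyz',o['orientation']).as_matrix()
off=np.array([.6619,.0271,0])-ring(0,0)
T0=R.from_euler('xyz',[-3.139,-.871,-3.047]).as_matrix()
for a in(.25,.3,.35,.37):
    M=R.from_euler('z',-a).as_matrix(); q=ring(a,0)+M@off; q[2]=p[2]
    print(a,q.round(4),delta(q,M@T0))
E
python3 sw.py; python3 - <<'E'
from h import *
s=cap('scene')['color']
cv2.imwrite('pics/c4.png',cv2.resize(s[140:290,240:400],(640,600),interpolation=3)[:,:,::-1])
E
```

```text
{'time_s': 7.1, 'joints': [-0.053, 0.992, 0.898, 0.044, 2.12, -1.513], 'tcp_pos': [0.662, 0.045, 0.164], 'orientation': [-3.138, -0.871, 3.035], 'wrist_force': [6.255, -0.799, -8.827], 'finger_gap': -0.0}
0.25 [0.6626 0.0502 0.1644] [-2.17, 0.03, 1.8, 0.0001, 0.005, 0.0001]
0.3 [0.6634 0.0547 0.1644] [-4.36, 0.04, 3.64, -0.0001, 0.0096, -0.0002]
0.35 [0.6644 0.0592 0.1644] [-6.55, 0.04, 5.49, -0.0005, 0.0142, -0.0007]
0.37 [0.6649 0.061  0.1644] [-7.43, 0.05, 6.23, -0.0007, 0.016, -0.0009]
```

View pics/c4.png

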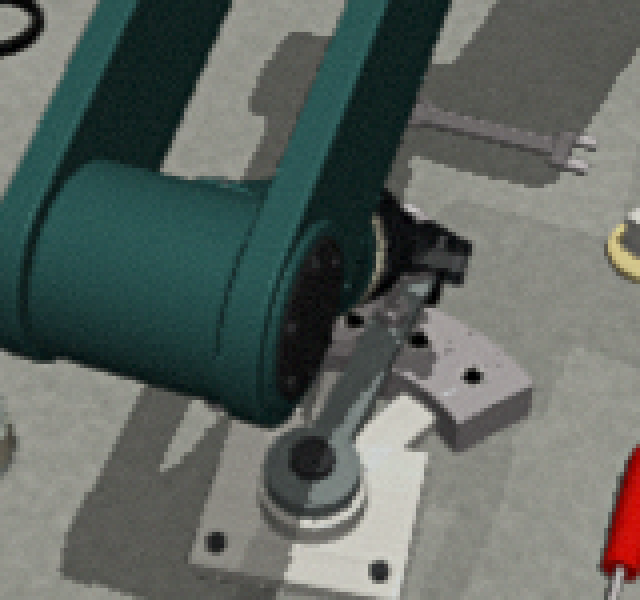

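The arm has swung about 0.2 rad. It now lies between the middle hole at (355,320) and the target hole at (418,340). I'll carry on to 0.35.

>>> carry_out(deltas=[[-1.1,0,0.9,0,0.0024,0,0],[-2.2,0,1.8,0,0.005,0,0],[-3.3,0,2.7,0,0.0073,0,0],[-4.4,0,3.6,-0.0001,0.0096,-0.0002,0],[-5.5,0,4.6,-0.0003,0.012,-0.0004,0],[-6.5,0,5.5,-0.0005,0.0142,-0.0007,0],[-6.5,0,5.5,-0.0005,0.0142,-0.0007,0],[-6.5,0,5.5,-0.0005,0.0142,-0.0007,0]])

```text
time_s: 7.82
tcp_pos: [0.6646, 0.0588, 0.1644]
orientation: [-3.137, -0.87, 2.885]
wrist_force: [6.1, -1.5, -9.3]
finger_gap: -0.0001
```

```bash
python3 sw.py; python3 - <<'E'
from h import *
s=cap('scene')['color']
cv2.imwrite('pics/c5.png',cv2.resize(s[180:280,290:390],(600,600),interpolation=3)[:,:,::-1])
s=robot.capture('scene')
for a in(.3,.35,.4):
  print(a,((proj(s,[H[0]-.188*np.cos(TH-a),H[1]-.188*np.sin(TH-a),.048])-[290,180])*6).round(0), ((proj(s,[H[0]-.1*np.cos(TH-a),H[1]-.1*np.sin(TH-a),.048])-[290,180])*6).round(0))
E
```

```text
{'time_s': 7.817, 'joints': [-0.075, 0.986, 0.912, 0.155, 2.1, -1.375], 'tcp_pos': [0.665, 0.059, 0.164], 'orientation': [-3.137, -0.87, 2.885], 'wrist_force': [6.106, -1.501, -9.281], 'finger_gap': -0.0}
0.25 [0.6626 0.0502 0.1644] [4.31, 0.07, -3.74, -0.0001, -0.0089, -0.0001]
0.3 [0.6634 0.0547 0.1644] [2.12, 0.08, -1.9, 0.0001, -0.0043, 0.0001]
0.35 [0.6644 0.0592 0.1644] [-0.07, 0.08, -0.05, 0.0002, 0.0003, 0.0002]
0.37 [0.6649 0.061  0.1644] [-0.95, 0.09, 0.69, 0.0002, 0.0022, 0.0002]
0.3 [369. 158.] [279. 291.]
0.35 [388. 165.] [289. 296.]
0.4 [406. 174.] [299. 301.]
```

View pics/c5.png

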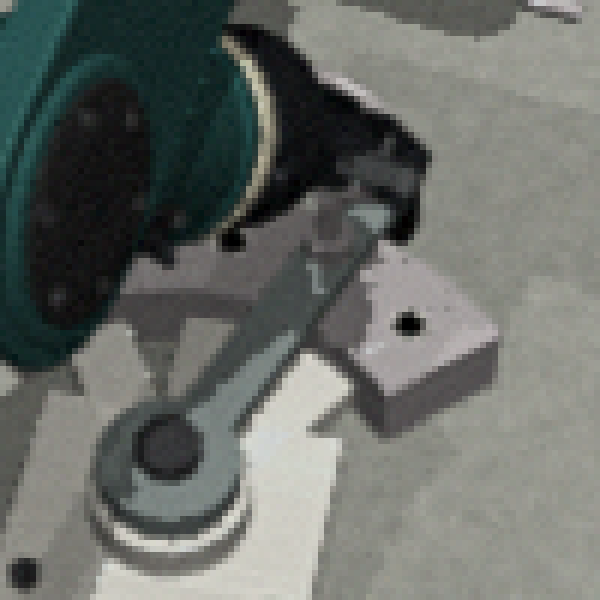

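The arm now lies over the target hole; its hub is at (168,445) and its nose is partly under the gripper. I'll lower slowly and read the force.

>>> carry_out(deltas=[[0,0,0,-0.0015,0,0.0013,0],[0,0,0,-0.0031,0,0.0026,0],[0,0,0,-0.0046,0,0.0039,0],[0,0,0,-0.0061,0,0.0051,0],[0,0,0,-0.0077,0,0.0064,0],[0,0,0,-0.0077,0,0.0064,0]])

```text
time_s: 8.42
tcp_pos: [0.6646, 0.0589, 0.1545]
orientation: [-3.136, -0.87, 2.885]
wrist_force: [7.3, -2.0, -6.6]
finger_gap: 0.0002
```

>>> carry_out(deltas=[[0,0,0,-0.0015,0,0.0013,0],[0,0,0,-0.0031,0,0.0026,0],[0,0,0,-0.0046,0,0.0039,0],[0,0,0,-0.0046,0,0.0039,0]])

```text
time_s: 8.75
tcp_pos: [0.6646, 0.0589, 0.1488]
orientation: [-3.137, -0.87, 2.885]
wrist_force: [7.3, -1.8, -5.8]
finger_gap: -0.0001
```

The ring still loads the finger at a lift of about 4 mm, so the pin is entering the hole. Now lower until free, back to mid-ring.

>>> carry_out(deltas=[[0,0,0,-0.0019,0,0.0016,0],[0,0,0,-0.0038,0,0.0032,0],[0,0,0,-0.0058,0,0.0048,0],[0,0,0,-0.0058,0,0.0048,0]])

```text
time_s: 9.08
tcp_pos: [0.6644, 0.059, 0.1419]
orientation: [-3.137, -0.871, 2.886]
wrist_force: [6.1, -1.3, -3.6]
finger_gap: 0.0
```

>>> carry_out(deltas=[[0,0,0,-0.0023,0,0.0019,0],[0,0,0,-0.0046,0,0.0039,0],[0,0,0,-0.0061,0,0.0051,0],[0,0,0,-0.0061,0,0.0051,0],[0,0,0,-0.0061,0,0.0051,0]])

```text
time_s: 9.5
tcp_pos: [0.6635, 0.0596, 0.1334]
orientation: [-3.138, -0.874, 2.886]
wrist_force: [0.2, -0.1, 0.4]
finger_gap: 0.0003
```

Free of the ring. I withdraw straight back along the finger.

>>> carry_out(deltas=[[0,0,0,0,0,-0.012,0],[0,0,0,0,0,-0.024,0],[0,0,0,0,0,-0.036,0],[0,0,0,0,0,-0.048,0],[0,0,0,0,0,-0.06,0],[0,0,0,0,0,-0.065,0],[0,0,0,0,0,-0.065,0]])

```text
time_s: 10.08
tcp_pos: [0.7131, 0.0469, 0.1759]
orientation: [-3.139, -0.87, 2.887]
wrist_force: [-0.2, 0.3, 0.7]
finger_gap: 0.0001
```

```bash
python3 - <<'E'
from h import *
log()
p=robot.get_obs()['tcp_pos']
print(delta([p[0]+.01,p[1],.30],tool(np.radians(130),-.253)),delta([.64,.04,.34],tool(np.radians(90),-.1)))
E
```

```text
{'time_s': 10.083, 'joints': [-0.084, 1.054, 0.723, 0.16, 2.221, -1.363], 'tcp_pos': [0.713, 0.047, 0.176], 'orientation': [-3.139, -0.87, 2.887], 'wrist_force': [-0.209, 0.258, 0.661], 'finger_gap': 0.0}
[-0.1, -9.84, -0.06, 0.0886, 0.0023, -0.0875] [3.69, -49.75, -8.23, 0.1699, -0.0253, -0.0531]
```

>>> carry_out(deltas=[[0,0,0,0.02,0,-0.02,0],[0,0,0,0.04,0,-0.04,0],[0,0,0,0.06,0,-0.06,0],[0,-5,0,0.08,0,-0.08,0],[0,-10,0,0.088,0.002,-0.087,0],[0,-10,0,0.088,0.002,-0.087,0]])

```text
time_s: 10.58
tcp_pos: [0.7231, 0.0477, 0.305]
orientation: [-3.141, -0.685, 2.89]
wrist_force: [1.8, -0.3, 1.1]
finger_gap: 0.0001
```

```bash
python3 - <<'E'
from h import *
log()
print(delta([.48,.22,.34],tool(np.radians(90),-.1)))
E
```

```text
{'time_s': 10.583, 'joints': [-0.075, 0.883, 0.7, 0.14, 2.232, -1.347], 'tcp_pos': [0.723, 0.048, 0.305], 'orientation': [-3.141, -0.685, 2.89], 'wrist_force': [1.783, -0.309, 1.149], 'finger_gap': 0.0}
[2.96, -39.16, -8.32, 0.2377, 0.1065, 0.1488]
```

>>> carry_out(deltas=[[0,-7,-1,0.02,0.01,0,0],[1,-14,-3,0.05,0.02,0.01,0],[1,-20,-4,0.085,0.035,0.03,0],[2,-26,-6,0.12,0.055,0.06,0],[2,-32,-7,0.16,0.07,0.09,0],[3,-39,-8,0.2,0.09,0.12,0],[3,-39,-8,0.238,0.106,0.149,0],[3,-39,-8,0.238,0.106,0.149,0],[3,-39,-8,0.238,0.106,0.149,0],[3,-39,-8,0.238,0.106,0.149,0]])

```text
time_s: 11.42
tcp_pos: [0.4765, 0.2199, 0.3355]
orientation: [-3.137, -0.02, 3.039]
wrist_force: [-0.3, -0.5, 0.0]
finger_gap: -0.0001
```

```bash
python3 - <<'E'
from h import *
log()
print(delta([.3,.48,.34],tool(np.radians(90),-.1)))
E
```

```text
{'time_s': 11.417, 'joints': [0.298, 0.23, 1.616, 0.004, 1.315, -1.17], 'tcp_pos': [0.476, 0.22, 0.335], 'orientation': [-3.137, -0.02, 3.039], 'wrist_force': [-0.279, -0.475, 0.012], 'finger_gap': -0.0}
[-0.23, -1.13, -0.17, 0.2023, 0.2405, -0.0015]
```

>>> carry_out(deltas=[[0,-1,0,0.026,0.03,0,0],[0,-1,0,0.052,0.06,0,0],[0,-1,0,0.078,0.09,0,0],[0,-1,0,0.104,0.12,0,0],[0,-1,0,0.13,0.15,0,0],[0,-1,0,0.156,0.18,0,0],[0,-1,0,0.182,0.21,0,0],[0,-1,0,0.202,0.24,0,0],[0,-1,0,0.202,0.24,0,0],[0,-1,0,0.202,0.24,0,0]])

```text
time_s: 12.25
tcp_pos: [0.3044, 0.4802, 0.3374]
orientation: [-3.136, 0.001, 3.038]
wrist_force: [-0.3, -0.2, -1.2]
finger_gap: -0.0004
```

```bash
python3 - <<'E'
from h import *
log()
t=cap('top','top1.png')['color'];s=cap('scene','scene1.png')['color']
o=np.zeros((500,800,3),np.uint8)
o[:,:400]=cv2.resize(t[90:215,255:355],(400,500),interpolation=2);o[:,400:]=cv2.resize(s[185:310,275:375],(400,500),interpolation=2)
cv2.imwrite('pics/c6.png',o[:,:,::-1])
# changes elsewhere
for n in('top','scene'):
    a=cv2.imread(f'pics/{n}0.png').astype(int);b=cv2.imread(f'pics/{n}1.png').astype(int)
    m=(cv2.GaussianBlur(np.abs(a-b).max(2).astype(np.uint8),(3,3),0)>45).astype(np.uint8)
    k,_,st,_=cv2.connectedComponentsWithStats(m); print(n,[x.tolist() for x in st[1:] if x[4]>15])
E
```

```text
{'time_s': 12.25, 'joints': [0.886, 0.287, 1.532, -0.004, 1.327, -0.58], 'tcp_pos': [0.304, 0.48, 0.337], 'orientation': [-3.136, 0.001, 3.038], 'wrist_force': [-0.327, -0.243, -1.216], 'finger_gap': -0.0}
top [[300, 149, 7, 13, 22], [302, 162, 5, 8, 16], [283, 166, 25, 20, 183], [310, 168, 23, 18, 199], [290, 185, 9, 4, 23], [312, 187, 10, 4, 30], [287, 193, 12, 11, 95], [313, 193, 11, 12, 104], [27, 317, 74, 69, 2857], [161, 329, 89, 69, 1143], [10, 330, 5, 12, 52], [0, 333, 31, 63, 261], [128, 359, 41, 41, 664], [28, 388, 19, 12, 157]]
scene [[396, 0, 6, 6, 23], [555, 0, 31, 40, 763], [573, 0, 20, 3, 41], [613, 1, 19, 5, 50], [597, 9, 28, 32, 400], [397, 24, 45, 25, 214], [358, 28, 6, 10, 20], [575, 37, 18, 9, 67], [588, 36, 23, 16, 133], [525, 38, 46, 73, 1213], [419, 70, 16, 12, 59], [547, 71, 13, 12, 88], [562, 81, 7, 5, 17], [411, 86, 122, 82, 1106], [577, 92, 26, 24, 285], [402, 102, 102, 67, 1028], [432, 115, 9, 4, 21], [446, 116, 32, 22, 97], [441, 122, 27, 15, 88], [328, 197, 14, 15, 85], [337, 204, 24, 31, 224], [320, 211, 11, 4, 19], [315, 212, 18, 17, 74], [321, 229, 8, 3, 16], [328, 231, 12, 22, 94], [318, 233, 11, 13, 73]]
```

View pics/c6.png

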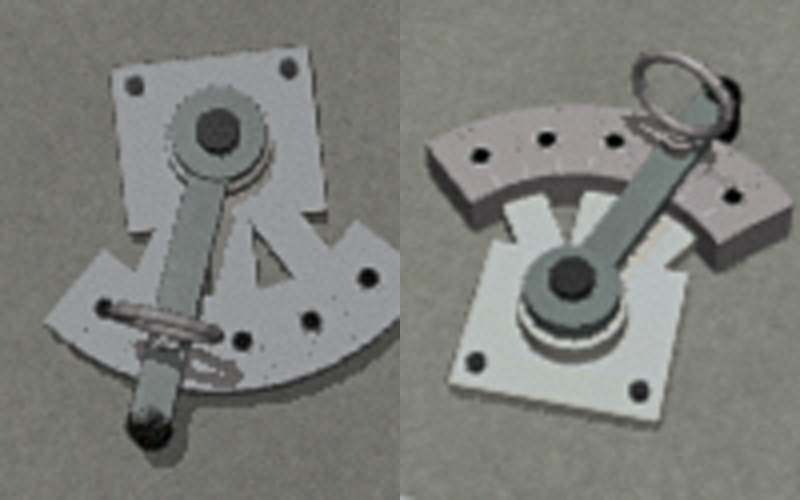

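The final crop shows the arm in the hole next to the middle on the pane side, with the middle hole now open. Ring centre is at (163,322) in the top half and (284,96) in the scene half; bumper at (149,430). I'll compare the ring height before and after.

```bash
python3 - <<'E'
from h import *
t=robot.capture('top');s=robot.capture('scene')
def tri(a,b):
    A=np.zeros((3,3));B=np.zeros(3)
    for c,p in((t,a),(s,b)):
        o,d=ray(c,*p);d=d/np.linalg.norm(d);M=np.eye(3)-np.outer(d,d);A+=M;B+=M@o
    return np.linalg.solve(A,B)
T=lambda u,v:(255+u/4,90+v/4)
S=lambda u,v:(275+u/4,185+v/4)
p0=tri(T(249,328),S(214,79));p1=tri(T(163,322),S(284,96));print(p0,p1)
# ring in each view: height offset predicted between home and +12mm
for z in(.099,.111): print(z,(proj(s,ring(.35,z))-[275,185])*4-(proj(s,ring(0,.099))-[275,185])*4,(proj(t,ring(.35,z))-proj(t,ring(0,.099)))*4)
h=onz(t,*T(219,131),.062)
for n,(u,v) in(('before',(252,434)),('after',(149,430))):
    w=onz(t,*T(u,v),.04)-np.r_[.7549,.0334,.04];print(n,np.arctan2(-w[1],-w[0]))
E
```

```text
[0.62460078 0.02078671 0.09440159] [0.62909391 0.06995784 0.09884669]
0.099 [67.18212329 19.48832988] [-76.0765486   -4.50000891]
0.111 [67.89484343  6.58301602] [-77.08277856  -7.12946099]
before 0.09136685804686814
after -0.24791817840166705
```

```bash
python3 -c "
from rig import robot
print(robot.hand_in())"
```

```text
the job is handed in; nothing more can be done
None
```

The locating arm is now pinned one hole towards the glass pane (robot's left, about +0.35 rad), and the job is handed in after about 12 s of the 38 s allowed. I put the shut fingertips through the pull ring from the hinge side and lifted the pin about 19 mm. I then swung the arm about its hinge, lowered until the ring was free, and withdrew to the robot's left, clear of everything.

- **Angle:** in the top view the arm moved about 0.34 rad. That is 0.01 short of the nominal 0.35, within the hole's play and my pixel error. The middle hole is now open in both views.
- **Pin home:** the ring kept loading the finger down to about its original home contact height, instead of coming free at plate level. The final views put the ring at home height to within 2–5 mm. The picture alone can't settle a lift of a millimetre or two.
- **Forces:** the highest reading was about 11 N in total, against the 25 N limit, and about zero after withdrawing.
- **Rest of the bed:** comparing pictures before and after showed changes only at the locating arm and at the robot and its shadow.
- **Limits of the checks:** the robot's forearm hid the ring during insertion and lifting, so those steps were guided by force. The two cameras disagreed by about 5 mm sideways, and I used the average.

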